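# Hang the wet cabinet door on the drying rail

## Robot

A 6-joint arm with a two-finger parallel gripper is mounted at the origin on a cart in front of the work surface, level with it; the furniture and walls round the work are solid. World frame = base frame: x ahead of the robot, y to its left, z up, the work surface at z = 0. Lengths are in m, angles in rad, forces in N, time in s.
With the tool pointing down it reaches from about 0.325 to 0.925 m from the base axis. Payload 3.1 kg.
Tool frame: the origin (TCP) lies between the finger pads; the fingertips stand 17 mm ahead of it and the grasp point (between the pads) lies 2 mm behind it; z points along the fingers, y is the line along which they close (so a half turn about z gives the same grasp; the last joint's range is limited). The gripper opens to 85 mm and grips with 20 to 120 N. Pads are 22 mm wide; open, the fingers measure 114 mm over their backs; the gripper's body (76 mm by 85 mm) begins 54 mm behind the grasp point. The pads swing forward as they close: fully open they stand 13 mm farther back than shut.
Start: joints at [-1.309, 0.217, 1.613, -0, 1.311, -0.112], TCP at [0.228, -0.582, 0.248] pointing down, gripper open.
Joint ranges: [-2.75, 2.75], [-0.78, 2.1], [0.31, 2.55], [-1.13, 4.27], [0.13, 2.63], [-2.58, 2.58]. Speed limits (rad/s): [2.79, 2.79, 3.14, 3.14, 3.14, 3.14].

## Interface

Orientations are given as a rotation vector (axis times angle).
In Python, from station import bot gives the robot as it stands.
- The arm moves only by the tool apply_moves, never from a script. Its argument "plan" is a list of rows, each a list of 7 numbers: the turn, a rotation vector about the world's x, y, z in rad, then the shift along the world's x, y, z in cm, then the finger opening in cm, from 0 to 8.54. A call has 1 to 8 rows; each row is the pose to reach, as a shift and turn from the pose commanded when the call began; what a row does not reach only later rows make up. A row lasts 1/10 s, in which the tool goes at most 50 mm and 8.59 degrees, less where a joint would pass 70% of its speed; a pose out of reach is approached as far as the arm can. A call with a gripper value outside its range is refused whole. The fingers move at their own pace and stop on an object; "grip_force" is the grip in N (left out, the last holds). Time passes only in rows, so rows that repeat a pose let the fingers close. It gives the time, the measured TCP pose, the force, the opening and the grip force at its end, in the units of the state.
- bot.get_state(): the state, without advancing time (a new reading comes with each control period).
- bot.get_image(name): name is "scene" or "top"; returns a dict with "color" (400x640x3 uint8, red, green, blue), "vfov" (degrees; the focal length in pixels is half the picture's height over the tangent of half this angle, whatever the lens; pixels are square), "cx", "cy" (the principal point, pixels), "D" ([k1, k2, p1, p2, k3] as OpenCV has them; the pictures are not rectified), "rvec" (rotation vector, rad) and "tvec" (3), from world to camera coordinates, as OpenCV has them. Camera axes: x right, y down, z forward; pixel columns grow to the right and rows downward; lengths in m; the calibration is good to about 2 mm. A picture is of the moment at which its call begins. There is no depth.
- bot.sign_off(): hands the job in; it is judged then, once.
The state is a dict: "time_s": time; "joints": joint angles; "joint_velocities": joint speeds; "joint_efforts": joint torques, N m; "ee_pos": TCP position; "tcp_rot": TCP orientation; "wrist_force": force on the tool from outside, world axes, zero at the start; "ft_torque": the same for the moment, N m; "gripper_width": opening from 0.0 (shut) to 1.0 (fully open); "finger_force": force on a finger pad.
Only numpy, scipy, OpenCV 4.12 (cv2) and the standard library are available. Lean on these libraries where they do the work, as an engineer would, in place of code of your own. Each camera call takes 0.05 s, during which the arm holds its last target. There are 200 camera calls.

## Task

The small blue cabinet door in the plywood stand has just been painted. Lift it out by the steel hook on its top edge and hang it on the drying rail between the two wet doors that already hang there and the same way round as they, feeling for the empty black saddle until the hook goes fully down between its two teeth, and let it hang by itself. Touch none of the painted wood, do not let the door touch or shift its neighbours, never let it drop, and leave the sanding block and the tape where they lie.

Things in the scene. Friction and masses are not known exactly. Their poses are not given: they have to be found in the camera images.
- door_hook (a point): middle of the underside of the crown of the steel hook on the door to be hung: an upside-down U of strap 14 mm wide (y), 4 mm thick; crown 28 mm long (x), its top 4 mm above this point; inside, the U is 20 mm wide (x); the rear leg (+x) ends 22 mm below this point, the front leg goes down 45 mm to a 4 mm foot on the door's painted top edge. x runs from the door's front to its back, z up
- door: the whole door with hook, about 0.3 kg. Origin: centre of the underside; 20 mm thick (x), 92 wide (y), 120 high; hook point at x +20, z +165 mm. The hook's legs have flat parallel outer faces 28 mm apart along x, free before and behind: take them from above, grasp centre 8 to 12 mm below the hook point, fingertips at most 35 mm below it
- door_leaf: the painted wood of that door without the hook; same frame as door. Wet: the robot must not touch it
- stand: fixed plywood stand, 70 x 116 mm, 35 mm high; origin under its centre, y along its slot. The door stands upright along the slot, which is 23 mm wide, 25 mm deep and open at both ends: lift the door straight up 30 mm or more first
- rack: the fixed drying rack, origin under its centre at bench height, axes as rail_mid. Doors hang before its rail (-x side), fronts to -x, the lower back resting on a wooden dowel 85 mm above the bench, whose front lies 8.5 mm before the rail's middle line. The posts at y = +-180 mm rise 29 mm above the rail
- rail_mid (a point): middle of the rail's top face, 215 mm above the bench. x across the rail, away from the robot, y along it, z up. Rail 14 mm wide, 22 high, 346 long. On it sit three black saddles, each two teeth 10 mm high, 12 mm wide (y), 14 mm (x), with 17.5 mm of bare rail top between them for the hook. The outer two hold the neighbours; the empty one is centred anywhere from y = -9 to +9 mm of this point
- door_left: the wet neighbour at +y on the rail, made like door, same origin. Loose: it hangs by its hook in its saddle. (The empty saddle's place is not measured; it must be seen or felt: a hook lowered onto a tooth stops 10 mm above the rail top, in the saddle it comes down to the rail top. Steps of 3 mm or less along the rail find it.)
- door_left_hook (a point): middle of the underside of its hook crown, as door_hook; 109 to 117 mm to +y of rail_mid (+-2 mm play). Its painted wood reaches 46 mm along the rail to either side of it
- door_right: the wet neighbour at -y on the rail, of the same make, likewise loose
- door_right_hook (a point): middle of the underside of its hook crown; 109 to 117 mm to -y of rail_mid (+-2 mm play). Its painted wood reaches 46 mm along the rail to either side of it
- sanding_block_mid (a point): centre of the brown sanding block, 70 x 110 x 31 mm, a loose bystander on the bench
- masking_tape_mid (a point): centre of the roll of masking tape, 104 mm across, 25 mm high, a loose bystander lying flat on the bench

How it is judged:
At the end, for the whole second after the job is handed in: The door hangs at rest, front to the robot, hook over the rail and down in the empty saddle: crown within 3 mm of the rail top's height, 12.5 mm along and 6 mm across of its middle, leaning under 0.1 rad. Both neighbours hang as before (hooks within 8 mm, lower edges within 12 mm) (z of door_hook in the frame of rail_mid between -0.003 and 0.003 m and y of door_hook in the frame of rail_mid between -0.0125 and 0.0125 m and x of door_hook in the frame of rail_mid between -0.006 and 0.006 m and x of door in the frame of rail_mid below 0 m and angle between door's own z axis and vertical below 0.1 rad and linear speed of door below 0.02 m/s and distance of each of door_left_hook, door_right_hook from where it was at the start of the episode below 0.008 m and distance of each of door_left, door_right from where it was at the start of the episode below 0.012 m); the robot touches nothing.
It fails at once if the door touches a wet neighbour (contact force between door and door_left above 0.3 N or contact force between door and door_right above 0.3 N).
It fails at once if the robot touches a neighbour or the wet paint of the door (contact force between any of the fingers, the arm and door_left above 0.3 N or contact force between any of the fingers, the arm and door_right above 0.3 N or contact force between any of the fingers, the arm and door_leaf above 0.3 N).
It fails at once if a neighbour is shifted or set swinging by more than 15 mm (distance of any of door_left, door_right from where it was at the start of the episode above 0.015 m).
It fails at once if the door is dropped (linear speed of door above 0.45 m/s and contact force between the fingers and door below 0.05 N).
It fails at once if the sanding block or the tape is moved by more than 15 mm (distance of any of sanding_block_mid, masking_tape_mid from where it was at the start of the episode above 0.015 m).
It also fails if it takes over 51 s, if anything falls off the work surface, if the arm or the gripper's body presses on something with over 40 N, if the wrist force passes 120 N, or if a joint passes its speed limit or range.

## Working session

There is one attempt and no reset: what is moved stays moved. The work goes in short steps, Python scripts to look and compute and a tool call to move; the robot and the scene stay as the last step left them, time stands still between calls to the robot, and variables do not carry over. Pictures are saved under pics/ and viewed, at most 11 in all, crops included, and the job is handed in when it is done.

Besides the shell and the picture viewer there is one more tool, called as a command line: name --pt "numbers of a row" for each row, then --argument value for the rest. apply_moves: Moves the arm, as the interface text tells. Its arguments: {"type":"object","properties":{"plan":{"type":"array"},"grip_force":{"type":"number"}},"required":["plan"]}

```bash
mkdir -p pics; cat > h.py <<'E'
import numpy as np, cv2
from station import bot
def cam(n):
    d=bot.get_image(n); h,w=d["color"].shape[:2]
    f=h/2/np.tan(np.radians(d["vfov"])/2)
    d["K"]=np.array([[f,0,d["cx"]],[0,f,d["cy"]],[0,0,1.]]); d["R"]=cv2.Rodrigues(np.array(d["rvec"],float))[0]
    d["D"]=np.array(d["D"],float); d["tvec"]=np.array(d["tvec"],float).ravel(); return d
def ray(d,p):
    u=cv2.undistortPoints(np.array([[p]],float),d["K"],d["D"])[0,0]
    return -d["R"].T@d["tvec"], d["R"].T@np.array([u[0],u[1],1.])
def onz(d,p,z):
    c,v=ray(d,p); return c+v*(z-c[2])/v[2]
def proj(d,P):
    return cv2.projectPoints(np.array(P,float).reshape(-1,1,3),np.array(d["rvec"],float),d["tvec"],d["K"],d["D"])[0][:,0]
def tri(d1,p1,d2,p2):
    a,u=ray(d1,p1); b,v=ray(d2,p2); s=np.linalg.lstsq(np.c_[u,-v],b-a,rcond=None)[0]
    A=a+u*s[0];B=b+v*s[1]; return (A+B)/2,np.linalg.norm(A-B)
E
python3 - <<'E'
from h import *
for n in("scene","top"):
    d=cam(n); cv2.imwrite(f"pics/{n}0.png",d["color"][:,:,::-1]); print(n,ray(d,(320,200)),d["K"][0,0])
s=bot.get_state(); print(s)
E
```

```text
scene (array([0.20293023, 0.61109986, 0.75918423]), array([ 0.33723439, -0.70672127, -0.62205638])) 477.19245121737396
top (array([ 0.42510174, -0.08303655,  1.18496096]), array([ 0.11967455,  0.00517343, -0.99284604])) 486.1031318225131
{'time_s': 0.1, 'joints': array([-1.30917855e+00,  2.17701297e-01,  1.61480148e+00,  3.15100799e-05,
        1.31131671e+00, -1.12209350e-01]), 'joint_velocities': array([ 0.0006362 , -0.001457  , -0.00292686, -0.0008157 ,  0.00159391,
       -0.00059958]), 'joint_efforts': array([-4.37287736e-04, -3.98075795e+01, -3.04968703e+01, -1.34031447e-04,
        4.26052749e-03,  3.28790588e-05]), 'ee_pos': array([ 0.22807602, -0.58113351,  0.24707029]), 'tcp_rot': array([-3.08469202e+00, -5.83367477e-01,  2.13222575e-04]), 'wrist_force': array([ 0.37297266, -0.04199567,  0.31125092]), 'ft_torque': array([-0.01182922, -0.06787307, -0.03789023]), 'finger_force': 0.0, 'gripper_width': 0.9955786639708131}
```

View pics/scene0.png

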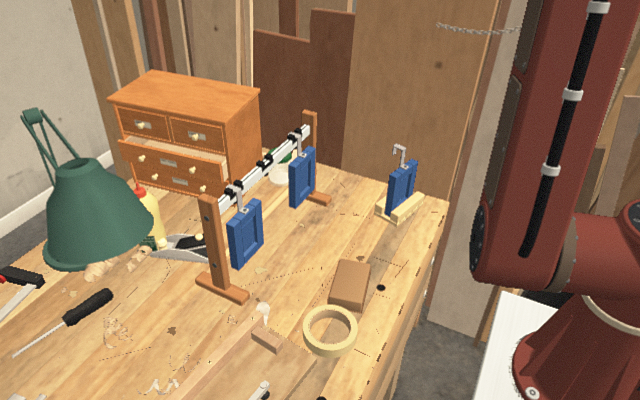

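View pics/top0.png

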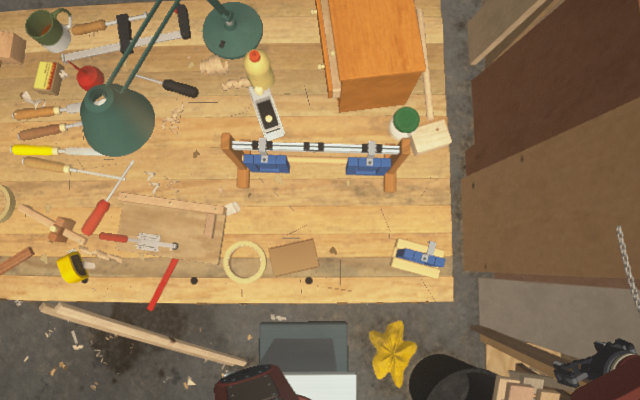

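The scene view shows the stand with the blue door at about (402,185), and the rail from (215,200) to (308,125). In the top view the stand is near (418,258), the rail runs from (228,145) to (405,150), and the empty saddle is near (313,147). I'll enlarge these regions.

```bash
python3 - <<'E'
import cv2,numpy as np
t=cv2.imread("pics/top0.png");s=cv2.imread("pics/scene0.png")
R=lambda i,x,y,w,h,W,H:cv2.resize(i[y:y+h,x:x+w],(W,H),interpolation=cv2.INTER_CUBIC)
a=np.hstack([R(t,385,230,70,50,420,300),R(s,370,135,60,95,190,300),R(s,205,115,115,180,190,300)])
b=R(t,215,130,200,60,800,240)
cv2.imwrite("pics/c1.png",np.vstack([a,b]))
E
```

```text
(no output)
```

View pics/c1.png

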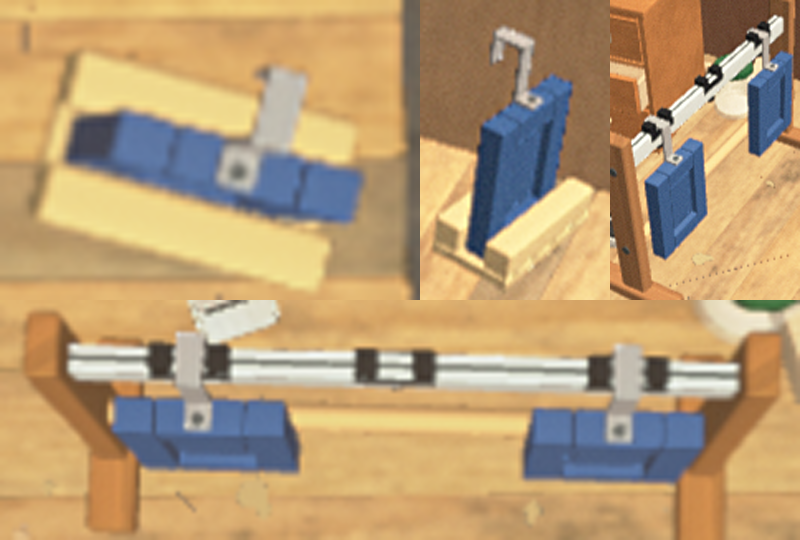

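The crop shows the door's hook crown at about (432,248) in the top view, with the rear leg pointing up the image (world +x). Front and back are therefore already the right way round, with a yaw of about -15°. The empty saddle's teeth are near (307,147) and (321,147). Next I'll measure these.

```bash
cat > m.py <<'E'
from h import *
d=cam("top"); s=cam("scene")
T=lambda x,y:(385+(x+.5)/6-.5,230+(y+.5)/6-.5)
B=lambda x,y:(215+(x+.5)/4-.5,130+(y-300+.5)/4-.5)
np.set_printoptions(precision=4,suppress=True)
def blob(im,x0,y0,x1,y1,m):
    sub=im[y0:y1,x0:x1].astype(int); mk=m(sub).astype(np.uint8)
    n,l,st,c=cv2.connectedComponentsWithStats(mk); i=1+np.argmax(st[1:,4])
    ys,xs=np.where(l==i); return np.c_[xs+x0,ys+y0]
grey=lambda a:(a.max(2)-a.min(2)<28)&(a.min(2)>110)
blue=lambda a:(a[:,:,2]-a[:,:,0]>40)
print("stand corners");C=[onz(d,T(*p),.035) for p in[(85,50),(355,125),(325,290),(40,215)]]
for c in C:print(c)
print("len",[np.linalg.norm(C[i]-C[(i+1)%4]) for i in range(4)],"centre",np.mean(C,0),"yaw",[np.degrees(np.arctan2(-(q-p)[0],-(q-p)[1])) for p,q in((C[0],C[1]),(C[3],C[2]))])
print("crown",[onz(d,T(*p),.179) for p in[(266,66),(307,73),(296,152),(257,143)]])
g=blob(d["color"],420,236,442,264,grey); r=cv2.minAreaRect(g.astype(np.float32)); print("grey",len(g),r,[onz(d,p,.179) for p in cv2.boxPoints(r)])
print("rail ends",[onz(d,B(*p),.215) for p in[(69,345),(69,378),(740,362),(740,396)]])
print("teeth tops",[onz(d,B(*p),.225) for p in[(357,367),(377,367),(414,367),(434,367)]])
print("outer crowns",[onz(d,B(*p),.219) for p in[(191,332),(186,378),(627,345),(620,398)]])
E
python3 m.py
```

```text
stand corners
[ 0.472  -0.2631  0.035 ]
[ 0.4412 -0.3702  0.035 ]
[ 0.3765 -0.3564  0.035 ]
[ 0.4073 -0.244   0.035 ]
len [np.float64(0.11139337189699577), np.float64(0.0661523570366134), np.float64(0.1165608314399834), np.float64(0.06741061074116778)] centre [ 0.4243 -0.3084  0.035 ] yaw [np.float64(16.032940282436165), np.float64(15.33510352401917)]
crown [array([ 0.46  , -0.3036,  0.179 ]), array([ 0.4574, -0.3179,  0.179 ]), array([ 0.4302, -0.3133,  0.179 ]), array([ 0.4334, -0.2997,  0.179 ])]
grey 134 ((428.2499694824219, 251.75), (11.31371021270752, 21.920312881469727), 45.0) [array([ 0.4294, -0.2768,  0.179 ]), array([ 0.4611, -0.3101,  0.179 ]), array([ 0.4443, -0.3265,  0.179 ]), array([ 0.4127, -0.2931,  0.179 ])]
rail ends [array([0.6654, 0.102 , 0.215 ]), array([0.6481, 0.1017, 0.215 ]), array([ 0.654 , -0.2415,  0.215 ]), array([ 0.6363, -0.241 ,  0.215 ])]
teeth tops [array([ 0.65  , -0.0461,  0.225 ]), array([ 0.65  , -0.0562,  0.225 ]), array([ 0.6498, -0.0749,  0.225 ]), array([ 0.6498, -0.085 ,  0.225 ])]
outer crowns [array([0.6704, 0.0388, 0.219 ]), array([0.6465, 0.0411, 0.219 ]), array([ 0.6621, -0.1833,  0.219 ]), array([ 0.6346, -0.1792,  0.219 ])]
```

```bash
python3 - <<'E'
from h import *
np.set_printoptions(precision=4,suppress=True)
d=cam("top"); s=cam("scene")
t=lambda x,y:(385+(x+.5)/6-.5,230+(y+.5)/6-.5)
q=lambda x,y:(370+(x-420)/3.167,135+y/3.158)
print(tri(d,t(282,108),s,q(516,34)))
# predicted crown-top rectangle of candidate
a=np.radians(-16);ex=np.array([np.cos(a),np.sin(a),0]);ey=np.array([-ex[1],ex[0],0])
for h in([.445,-.309,.179],[.4435,-.3138,.179]):
    P=[h+sx*.014*ex+sy*.007*ey for sx,sy in((1,1),(1,-1),(-1,-1),(-1,1))]
    print("top crop",(proj(d,P)-[385,230]+.5)*6-.5,"scene crop",(proj(s,P)-[370,135])*3.16+[420,0])
# blue of the door, top view: upper edge direction
c=d["color"][235:275,385:450].astype(int);m=((c[:,:,2]-c[:,:,0])>30).astype(np.uint8)
r=cv2.minAreaRect(np.argwhere(m)[:,::-1].astype(np.float32)+[385,235]) if 0 else cv2.minAreaRect((np.argwhere(m)[:,::-1]+[385,235]).astype(np.float32)); print(r)
print([onz(d,p,.13) for p in cv2.boxPoints(r)])
E
```

```text
(array([ 0.4439, -0.3088,  0.1807]), np.float64(0.002944786745690656))
top crop [[273.2488  64.6976]
 [311.9126  75.4216]
 [292.0204 153.6155]
 [253.2413 142.8919]] scene crop [[490.5632  32.0045]
 [501.8082  24.6447]
 [533.7885  38.8896]
 [522.6273  46.4568]]
top crop [[287.056   68.8819]
 [325.6981  79.5989]
 [305.8464 157.7934]
 [267.0889 147.0781]] scene crop [[494.7544  29.4093]
 [505.9403  22.0872]
 [537.894   36.2603]
 [526.7922  43.7883]]
((422.15484619140625, 258.02630615234375), (43.87135696411133, 10.207269668579102), 14.826481819152832)
[array([ 0.426 , -0.2493,  0.13  ]), array([ 0.4473, -0.2555,  0.13  ]), array([ 0.4219, -0.348 ,  0.13  ]), array([ 0.4006, -0.3416,  0.13  ])]
```

apply_moves --pt "0 0 0.12 2.7 3.4 1 8.5" --pt "0 0 0.24 5.4 6.8 2 8.5" --pt "0 0 0.36 8.2 10.3 2 8.5" --pt "0 0 0.48 11 13.8 2 8.5" --pt "0 0 0.6 13.8 17.3 2 8.5" --pt "0 0 0.72 16.6 20.8 2 8.5" --pt "0 0 0.84 19.4 24.3 2 8.5" --pt "0 0 0.925 21.6 27.3 2 8.5" --grip_force 40

```text
time_s: 1.1
ee_pos: [0.4454, -0.3069, 0.2685]
tcp_rot: [2.497, 1.906, 0.001]
wrist_force: [0.4, -0.2, -0.3]
gripper_width: 0.994
finger_force: 0.0
```

```bash
python3 - <<'E'
from h import *
s=cam("scene"); S=bot.get_state(); print(S["time_s"],S["ee_pos"],cv2.Rodrigues(S["tcp_rot"])[0].round(3),S["joints"])
cv2.imwrite("pics/s1.png",cv2.resize(s["color"][60:240,320:520,::-1],None,fx=3,fy=3))
E
```

```text
1.15 [ 0.44804741 -0.30262306  0.26842798] [[ 0.259  0.966  0.003]
 [ 0.966 -0.259  0.005]
 [ 0.005  0.002 -1.   ]] [-0.72695622  0.02017109  1.79191068  0.00591476  1.32998698 -0.46643083]
```

View pics/s1.png

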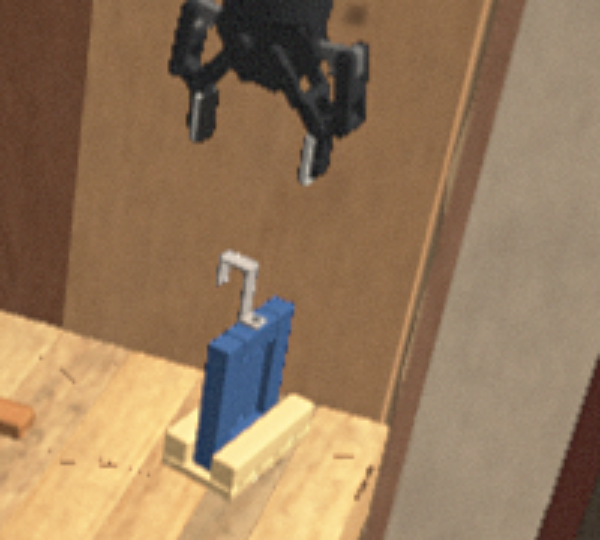

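The open gripper stands above the hook, fingertips at crop (203,135) and (310,180), hook crown at (240,260), and its axis lines up with the hook. I'll hold briefly to read the settled pose.

apply_moves --pt "0 0 0 0 0 0 8.5" --pt "0 0 0 0 0 0 8.5" --pt "0 0 0 0 0 0 8.5"

```text
time_s: 1.45
ee_pos: [0.4436, -0.3098, 0.2683]
tcp_rot: [2.504, 1.897, -0.001]
wrist_force: [0.2, -1.1, 0.2]
gripper_width: 0.998
finger_force: 0.0
```

apply_moves --pt "0 0 0 0 0 -3 8.5" --pt "0 0 0 0 0 -6 8.5" --pt "0 0 0 0 0 -8.5 8.5" --pt "0 0 0 0 0 -10 8.5" --pt "0 0 0 0 0 -10.5 8.5" --pt "0 0 0 0 0 -10.5 8.5"

```text
time_s: 2.05
ee_pos: [0.4438, -0.3093, 0.163]
tcp_rot: [-2.503, -1.898, 0.0]
wrist_force: [-0.9, -0.3, 0.2]
gripper_width: 0.995
finger_force: 0.0
```

apply_moves --pt "0 0 0 0 0 0 5" --pt "0 0 0 0 0 0 3.5" --pt "0 0 0 0 0 0 2.0" --pt "0 0 0 0 0 0 2.0" --pt "0 0 0 0 0 0 2.0" --pt "0 0 0 0 0 0 2.0" --grip_force 40

```text
time_s: 2.65
ee_pos: [0.445, -0.3093, 0.1643]
tcp_rot: [2.5, 1.899, 0.001]
wrist_force: [0.7, -0.3, 3.6]
gripper_width: 0.319
finger_force: 40.4
```

```bash
python3 - <<'E'
from h import *
s=cam("scene"); S=bot.get_state(); print(S)
cv2.imwrite("pics/s2.png",cv2.resize(s["color"][100:230,350:460,::-1],None,fx=4,fy=4))
E
```

```text
{'time_s': 2.7, 'joints': array([-7.37056839e-01,  1.29036076e-01,  1.88228520e+00,  2.45097350e-04,
        1.12815733e+00, -4.65226244e-01]), 'joint_velocities': array([ 0.00063167, -0.00049211, -0.00181009,  0.0007655 , -0.00084539,
        0.00075896]), 'joint_efforts': array([-2.55609043e-01, -3.13094115e+01, -2.56919450e+01, -1.42246457e-01,
        1.53375696e-01,  4.61071337e-03]), 'ee_pos': array([ 0.44498281, -0.3092909 ,  0.16427281]), 'tcp_rot': array([2.50043042e+00, 1.89859221e+00, 9.49970733e-04]), 'wrist_force': array([ 0.48834846, -0.63242858,  4.33503191]), 'ft_torque': array([ 0.01264215, -0.14595915, -0.00763453]), 'finger_force': 40.44592022895813, 'gripper_width': 0.3199794040316583}
```

View pics/s2.png

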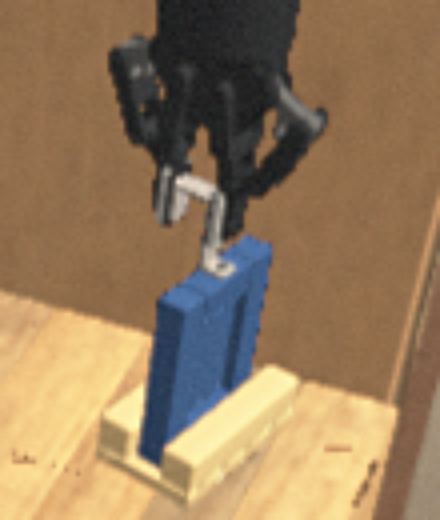

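The hook is held between the pads at crop (190,190), and the door stands upright in the stand. Now I lift straight up, slowly at first.

apply_moves --pt "0 0 0 0 0 0 2.0" --pt "0 0 0 0 0 0.6 2.0" --pt "0 0 0 0 0 1.8 2.0" --pt "0 0 0 0 0 3.3 2.0" --pt "0 0 0 0 0 5 2.0" --pt "0 0 0 0 0 7 2.0" --pt "0 0 0 0 0 9 2.0" --pt "0 0 0 0 0 11.5 2.0" --grip_force 70

```text
time_s: 3.5
ee_pos: [0.4425, -0.3078, 0.2786]
tcp_rot: [-2.498, -1.897, 0.003]
wrist_force: [-0.4, -0.1, -3.1]
gripper_width: 0.312
finger_force: 69.5
```

```bash
python3 - <<'E'
from h import *
s=cam("scene"); S=bot.get_state(); print(S["ee_pos"],S["wrist_force"],S["ft_torque"],S["gripper_width"])
cv2.imwrite("pics/s3.png",cv2.resize(s["color"][60:210,340:470,::-1],None,fx=4,fy=4,interpolation=cv2.INTER_CUBIC))
E
```

```text
[ 0.44474796 -0.30973875  0.28444048] [0.66248884 0.15220606 0.97673025] [-0.19833572 -0.13262484  0.0053673 ] 0.3140663694636041
```

View pics/s3.png

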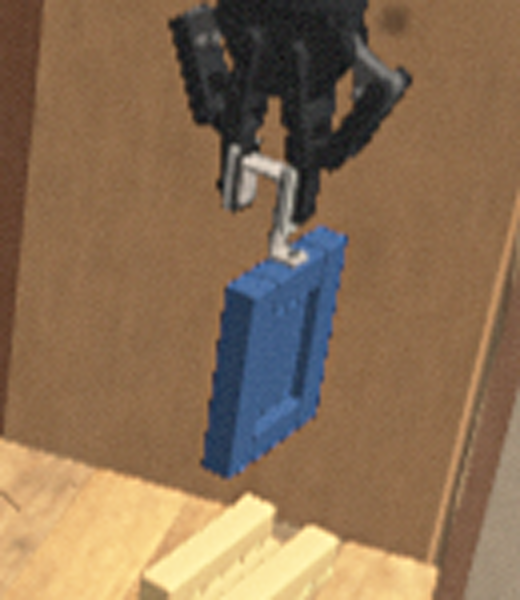

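The door hangs straight below the hook (crop: crown (265,165), leaf bottom (220,470)) and clear of the stand. I'll carry it to a spot in front of the gap and turn it parallel to the rail.

apply_moves --pt "0 0 0.01 0.4 0.6 0 2.0" --pt "0 0 0.04 1.2 2 0 2.0" --pt "0 0 0.07 2.2 4.2 0 2.0" --pt "0 0 0.1 3.2 6.4 0 2.0" --pt "0 0 0.13 4.2 8.8 0 2.0" --pt "0 0 0.16 5.2 11.2 0 2.0" --pt "0 0 0.19 6.2 13.6 0 2.0" --pt "0 0 0.21 7.2 16 0 2.0"

```text
time_s: 4.35
ee_pos: [0.5153, -0.1459, 0.2757]
tcp_rot: [-2.282, -2.152, 0.003]
wrist_force: [-0.9, -0.3, -3.1]
gripper_width: 0.312
finger_force: 69.7
```

apply_moves --pt "0 0 0.01 0.8 2.4 0 2.0" --pt "0 0 0.02 1.4 4.6 0 2.0" --pt "0 0 0.024 1.9 6.4 0 2.0" --pt "0 0 0.024 2.3 7.7 0 2.0" --pt "0 0 0.024 2.5 8.4 0 2.0" --pt "0 0 0.024 2.5 8.4 0 2.0" --pt "0 0 0.024 2.5 8.4 0 2.0"

```text
time_s: 5.05
ee_pos: [0.5409, -0.0651, 0.2779]
tcp_rot: [-2.263, -2.179, 0.002]
wrist_force: [0.7, 0.3, -3.7]
gripper_width: 0.315
finger_force: 69.7
```

```bash
python3 - <<'E'
from h import *
s=cam("scene"); S=bot.get_state(); print(S["time_s"],S["ee_pos"],cv2.Rodrigues(S["tcp_rot"])[0].round(3),S["wrist_force"],S["ft_torque"],S["gripper_width"])
cv2.imwrite("pics/s4.png",cv2.resize(s["color"][50:250,190:390,::-1],None,fx=3,fy=3,interpolation=cv2.INTER_CUBIC))
E
```

```text
5.1 [ 0.54100266 -0.06540944  0.27802659] [[ 0.038  0.999 -0.001]
 [ 0.999 -0.038 -0.   ]
 [-0.001 -0.001 -1.   ]] [-0.2908701   0.28983226 -2.9518334 ] [-0.00778747 -0.08371681 -0.02994974] 0.3190339456735693
```

View pics/s4.png

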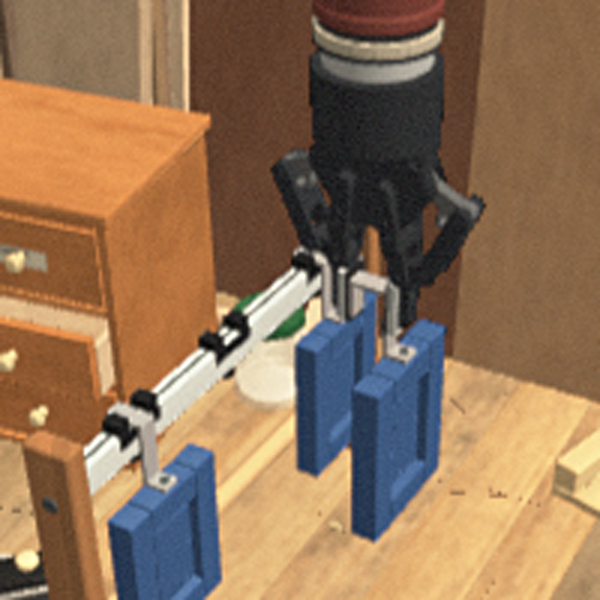

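The door is held upright in front of the gap, with its crown at crop (373,281). The empty saddle's teeth are at crop (215,343) and (236,322). I'll cast rays to compare hook and saddle in the same camera.

```bash
python3 - <<'E'
from h import *
np.set_printoptions(precision=4,suppress=True)
s=cam("scene");t=cam("top"); q=lambda x,y:(190+(x+.5)/3-.5,50+(y+.5)/3-.5)
print("hook",onz(s,q(373,281),.2927),"pred px",(proj(s,[[.541,-.0654,.2927]])-[190,50])*3)
print("teeth",onz(s,q(214,340),.225),onz(s,q(236,319),.225))
B=lambda x,y:(215+(x+.5)/4-.5,130+(y-300+.5)/4-.5)
print(tri(t,B(367,364),s,q(214,340)),tri(t,B(424,364),s,q(236,319)))
a=cv2.resize(s["color"][145:190,240:290],None,fx=8,fy=8,interpolation=cv2.INTER_CUBIC)
b=cv2.resize(s["color"][130:175,290:340],None,fx=8,fy=8,interpolation=cv2.INTER_CUBIC)
cv2.imwrite("pics/c5.png",np.hstack([a,b])[:,:,::-1])
E
```

```text
hook [ 0.5403 -0.0644  0.2927] pred px [[371.6982 278.9571]]
teeth [ 0.6489 -0.0472  0.225 ] [ 0.6492 -0.0757  0.225 ]
(array([ 0.652 , -0.0512,  0.2217]), np.float64(0.0006404258747192287)) (array([ 0.6521, -0.08  ,  0.2217]), np.float64(0.00014941017345640993))
```

View pics/c5.png

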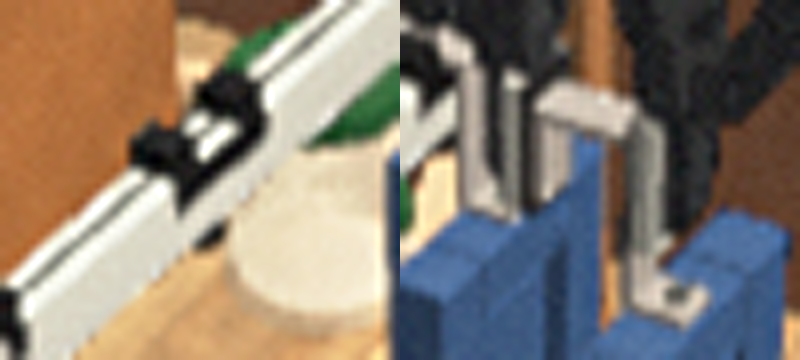

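Hook and TCP agree to about 1 mm. The saddle centre comes out near (0.652, -0.065). Moving forward over the rail.

apply_moves --pt "0 0 0 0.7 0 0 2.0" --pt "0 0 0 2.2 0 0 2.0" --pt "0 0 0 4.2 0 0 2.0" --pt "0 0 0 6.4 0 0 2.0" --pt "0 0 0 8.5 0 0 2.0" --pt "0 0 0 10.2 0 0 2.0" --pt "0 0 0 11 0 0 2.0" --pt "0 0 0 11 0 0 2.0"

```text
time_s: 6.0
ee_pos: [0.652, -0.0652, 0.2779]
tcp_rot: [-2.264, -2.178, 0.0]
wrist_force: [0.3, 0.2, -2.8]
gripper_width: 0.313
finger_force: 69.8
```

apply_moves --pt "0 0 0 0 0 0 2.0" --pt "0 0 0 0 0 -0.6 2.0" --pt "0 0 0 0 0 -1.4 2.0" --pt "0 0 0 0 0 -2.0 2.0" --pt "0 0 0 0 0 -2.4 2.0" --pt "0 0 0 0 0 -2.4 2.0" --pt "0 0 0 0 0 -2.4 2.0"

```text
time_s: 6.7
ee_pos: [0.6511, -0.0648, 0.2541]
tcp_rot: [-2.263, -2.179, 0.0]
wrist_force: [0.7, -0.1, -3.5]
gripper_width: 0.317
finger_force: 69.7
```

```bash
python3 - <<'E'
from h import *
s=cam("scene"); S=bot.get_state(); print(S["time_s"],S["ee_pos"],cv2.Rodrigues(S["tcp_rot"])[0].round(3),S["wrist_force"],S["ft_torque"],S["gripper_width"])
cv2.imwrite("pics/s6.png",cv2.resize(s["color"][100:240,210:330,::-1],None,fx=4,fy=4,interpolation=cv2.INTER_CUBIC))
E
```

```text
6.75 [ 0.65139167 -0.0648662   0.25452995] [[ 0.038  0.999  0.   ]
 [ 0.999 -0.038 -0.   ]
 [-0.     0.    -1.   ]] [ 0.41046664 -0.44475265 -2.90063639] [ 0.00674865 -0.06360232 -0.01872854] 0.3186304896805843
```

View pics/s6.png

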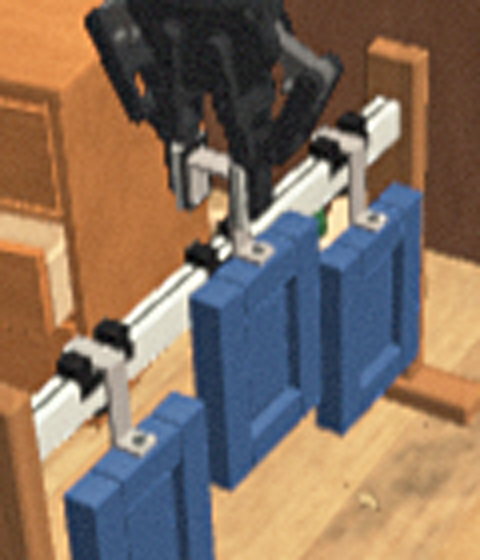

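The door is over the rail between its neighbours, with the hook above the saddle (crop (230,225)) and no contact force. Lowering in small steps while watching the force.

apply_moves --pt "0 0 0 0 0 -0.4 2.0" --pt "0 0 0 0 0 -0.9 2.0" --pt "0 0 0 0 0 -1.4 2.0" --pt "0 0 0 0 0 -1.8 2.0" --pt "0 0 0 0 0 -2.0 2.0" --pt "0 0 0 0 0 -2.0 2.0"

```text
time_s: 7.35
ee_pos: [0.6509, -0.0648, 0.2335]
tcp_rot: [-2.262, -2.178, 0.001]
wrist_force: [0.2, 0.0, -3.8]
gripper_width: 0.313
finger_force: 69.8
```

apply_moves --pt "0 0 0 0 0 -0.4 2.0" --pt "0 0 0 0 0 -0.8 2.0" --pt "0 0 0 0 0 -1.2 2.0" --pt "0 0 0 0 0 -1.6 2.0" --pt "0 0 0 0 0 -1.6 2.0" --pt "0 0 0 0 0 -1.6 2.0"

```text
time_s: 7.95
ee_pos: [0.6512, -0.0648, 0.2181]
tcp_rot: [-2.263, -2.179, 0.0]
wrist_force: [-0.4, 0.5, -3.5]
gripper_width: 0.319
finger_force: 69.8
```

apply_moves --pt "0 0 0 0 0 -0.2 2.0" --pt "0 0 0 0 0 -0.4 2.0" --pt "0 0 0 0 0 -0.55 2.0" --pt "0 0 0 0 0 -0.7 2.0" --pt "0 0 0 0 0 -0.7 2.0" --pt "0 0 0 0 0 -0.7 2.0"

```text
time_s: 8.55
ee_pos: [0.6512, -0.0648, 0.2112]
tcp_rot: [-2.263, -2.179, 0.0]
wrist_force: [0.2, -0.2, -3.0]
gripper_width: 0.314
finger_force: 69.8
```

No load change below tooth height, so the hook is between the teeth. Continuing down.

apply_moves --pt "0 0 0 0 0 -0.2 2.0" --pt "0 0 0 0 0 -0.35 2.0" --pt "0 0 0 0 0 -0.5 2.0" --pt "0 0 0 0 0 -0.5 2.0" --pt "0 0 0 0 0 -0.5 2.0"

```text
time_s: 9.05
ee_pos: [0.6512, -0.0649, 0.2062]
tcp_rot: [-2.263, -2.179, 0.0]
wrist_force: [0.4, 0.1, -3.4]
gripper_width: 0.313
finger_force: 69.8
```

apply_moves --pt "0 0 0 0 0 -0.1 2.0" --pt "0 0 0 0 0 -0.1 2.0" --pt "0 0 0 0 0 -0.1 2.0"

```text
time_s: 9.35
ee_pos: [0.6512, -0.0648, 0.2053]
tcp_rot: [-2.263, -2.179, 0.0]
wrist_force: [-0.5, 0.8, -2.8]
gripper_width: 0.315
finger_force: 69.8
```

apply_moves --pt "0 0 0 0 0 -0.1 2.0" --pt "0 0 0 0 0 -0.1 2.0" --pt "0 0 0 0 0 -0.1 2.0"

```text
time_s: 9.65
ee_pos: [0.6512, -0.0649, 0.2043]
tcp_rot: [-2.263, -2.179, 0.0]
wrist_force: [-0.0, -0.4, -3.7]
gripper_width: 0.314
finger_force: 70.0
```

apply_moves --pt "0 0 0 0 0 -0.1 2.0" --pt "0 0 0 0 0 -0.1 2.0" --pt "0 0 0 0 0 -0.1 2.0"

```text
time_s: 9.95
ee_pos: [0.6513, -0.0649, 0.2043]
tcp_rot: [2.263, 2.179, 0.0]
wrist_force: [-2.7, -0.2, 2.1]
gripper_width: 0.314
finger_force: 70.5
```

apply_moves --pt "0 0 0 0 0 -0.1 2.0" --pt "0 0 0 0 0 -0.1 2.0" --pt "0 0 0 0 0 -0.1 2.0"

```text
time_s: 10.25
ee_pos: [0.6513, -0.0648, 0.2042]
tcp_rot: [2.263, 2.179, 0.0]
wrist_force: [-5.8, 1.1, 6.4]
gripper_width: 0.315
finger_force: 71.1
```

Contact at TCP z 0.204, which is rail-top height, so the hook is fully seated. I'll ease the load, open gently and check.

apply_moves --pt "0 0 0 0 0 0.1 2.0" --pt "0 0 0 0 0 0.15 2.0" --pt "0 0 0 0 0 0.15 2.4" --pt "0 0 0 0 0 0.15 2.7" --pt "0 0 0 0 0 0.15 2.9" --pt "0 0 0 0 0 0.15 3.1" --pt "0 0 0 0 0 0.15 3.3" --pt "0 0 0 0 0 0.15 3.5" --grip_force 20

```text
time_s: 11.05
ee_pos: [0.6513, -0.0649, 0.2034]
tcp_rot: [-2.263, -2.179, 0.0]
wrist_force: [0.8, -0.8, 0.1]
gripper_width: 0.407
finger_force: 0.0
```

apply_moves --pt "0 0 0 0 0 0 4" --pt "0 0 0 0 0 0 5" --pt "0 0 0 0 0 0 6" --pt "0 0 0 0 0 0 7" --pt "0 0 0 0 0 0 7" --pt "0 0 0 0 0 0 7"

```text
time_s: 11.65
ee_pos: [0.6512, -0.0649, 0.2038]
tcp_rot: [2.263, 2.179, 0.0]
wrist_force: [0.0, 0.1, -0.3]
gripper_width: 0.819
finger_force: 0.0
```

```bash
python3 - <<'E'
from h import *
s=cam("scene"); S=bot.get_state(); print(S["time_s"],S["ee_pos"],S["wrist_force"],S["gripper_width"])
cv2.imwrite("pics/s7.png",cv2.resize(s["color"][100:240,210:330,::-1],None,fx=4,fy=4,interpolation=cv2.INTER_CUBIC))
E
```

```text
11.7 [ 0.65123714 -0.06484282  0.20381308] [-0.03796401  0.48776171 -0.38105913] 0.8201360751503362
```

View pics/s7.png

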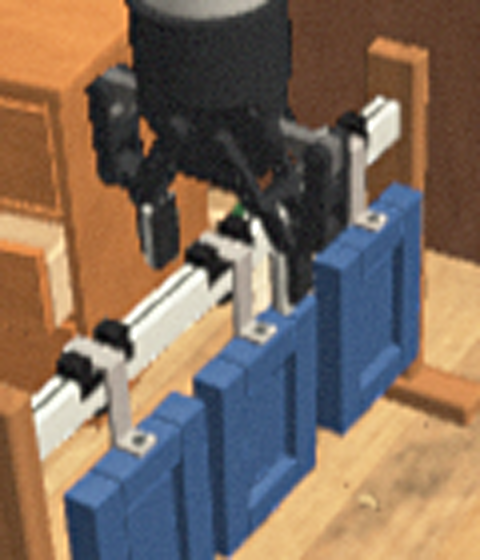

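The hook sits between the teeth at crop (225,245) and the door hangs level with its neighbours. The fingers are open and clear. Raising straight up and backing off.

apply_moves --pt "0 0 0 0 0 0.5 7" --pt "0 0 0 0 0 1.5 7" --pt "0 0 0 0 0 3 7" --pt "0 0 0 0 0 5 7" --pt "0 0 0 0 0 7.5 7" --pt "0 0 0 0 0 10 7" --pt "0 0 0 0 0 12.5 7" --pt "0 0 0 0 0 14 7"

```text
time_s: 12.5
ee_pos: [0.6523, -0.065, 0.3486]
tcp_rot: [2.26, 2.175, 0.005]
wrist_force: [0.9, -0.3, 0.4]
gripper_width: 0.819
finger_force: 0.0
```

apply_moves --pt "0 0 0 -3 0 0 7" --pt "0 0 0 -7 0 0 7" --pt "0 0 0 -11 0 0 7" --pt "0 0 0 -14 0 0 7" --pt "0 0 0 -15 0 0 7" --pt "0 0 0 -15 0 0 7" --pt "0 0 0 -15 0 0 7" --pt "0 0 0 -15 0 0 7"

```text
time_s: 13.3
ee_pos: [0.5024, -0.065, 0.3439]
tcp_rot: [2.263, 2.179, 0.001]
wrist_force: [0.7, -0.8, 0.6]
gripper_width: 0.817
finger_force: 0.0
```

```bash
python3 - <<'E'
from h import *
s=cam("scene"); S=bot.get_state(); print(S["time_s"],S["ee_pos"],S["wrist_force"],S["gripper_width"])
cv2.imwrite("pics/s8.png",cv2.resize(s["color"][100:290,200:330,::-1],None,fx=3,fy=3,interpolation=cv2.INTER_CUBIC))
E
```

```text
13.35 [ 0.50228499 -0.06495594  0.34377972] [-0.00536459 -0.3199661   0.7654776 ] 0.8147954451483548
```

View pics/s8.png

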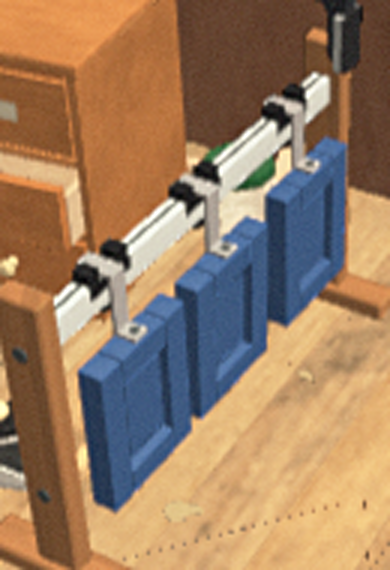

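All three doors hang alike. The new one sits in the middle saddle at crop (195,185), and the gripper is clear.

```bash
python3 -c "
from station import bot
print(bot.sign_off())"
```

```text
the job is handed in; nothing more can be done
None
```

The door hangs by itself in the empty saddle, front to the robot like its neighbours and seated at rail-top height; I saw no contact with the neighbours or wet paint, and the job is handed in (the judge gave no result).

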